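# Wedge the spring clip off a flat-lap spindle

### The job

The worn disc of the glass grinder is to be changed: ease the spring clip off its spindle. Take the forked wedge, rest its tines flat on the clamping flange with a few newtons and slide them under the clip, one on each side of the spindle, without forcing, until the clip has ridden up out of its groove onto the plain end of the spindle; then lay the wedge flat on the bench again, lift the loosened clip off with the fingers and put it in the steel parts tray. Do not touch the clip with the fingers before the wedge has freed it, press gently, and leave the other things on the bench alone.

Things in the scene. Friction and masses are not known exactly. Their poses are not given: they have to be found in the camera images.
- grinder: Flat-lap glass grinder, fixed: grey housing 290 x 300 mm, round steel pan 260 mm across (rim 102 mm above the bench), disc 200 mm across (top 6 mm under the flange's), dark clamping flange 100 mm across on it. Origin: on the spindle's axis at bench level, z up. The flange's top is 111 to 116 mm up, by the thickness of the disc fitted: not measured, feel for it. Drip tank at x +115, y -128 mm, 72 mm across, 203 mm high.
- spindle_top (a point): Centre of the top end of the fixed upright spindle, 143 mm above the bench. The spindle is 22 mm in diameter; from 138 mm up it tapers to 15 mm at this top.
- spindle_groove (a point): Point on the spindle's axis at the clip's groove, 120 mm above the bench. The groove is 18 mm in diameter from 118 to 122 mm up, then widens in a cone to the full 22 mm at 125.5 mm; from there to 138 mm the spindle is plain.
- clip_center (a point): Centre of the flat steel spring clip, 4 mm thick: a ring of 39 mm outer diameter, of a bow and two sprung jaws that grip the spindle; tab at -x, mouth at +x, z the ring's axis. Seated, 120.5 mm above the bench: its underside 2.5 to 7.5 mm over the flange. Lifted about 5 mm, the cone has spread the jaws and it stays on the plain spindle by friction, tilted up to 15 degrees. Weight about 54 g.
- clip_tab (a point): Centre of the clip's pull tab, 26 mm from the ring's centre at the clip's -x; tab 24 x 12 x 4 mm. Grip it here across its 12 mm width (the clip's y) once the clip is free: it then pulls off upward with 2 to 6 N. Axes as the clip's.
- clip_mouth (a point): Middle of the clip's open mouth, 16 mm from the ring's centre at the clip's +x. Level wedging from the tab's side or a flank takes 10 to 25 N between wedge and clip; from the mouth's side it is stiffer and jams if off centre. A wedge held too high or well off centre jams.
- wedge_grip (a point): Forked wedge, about 240 g, lying flat on the bench: beech handle 64 mm long (x), 22 mm wide (y), 40 mm high, two steel tines to +x. This point: on the handle's centre line, 26 mm above the flat sole: grip here across y. x along the tines, z up. Behind the slot a web 46 mm wide, 14 mm thick runs from 30 to 58 mm ahead of this point.
- wedge_tips (a point): Midway between the two tine tips, on the sole's plane, 126 mm ahead of the grip point. Tips are 1.6 mm thick; each tine's upper face slopes up evenly to 14 mm at 46 mm behind the tip and is level from there back. The clip is out of its groove once the tips are 45 mm past the spindle's axis.
- wedge_slot (a point): Bottom of the slot between the tines, on the sole's plane, 58 mm ahead of the grip point (68 mm behind the tips). The slot is 26 mm wide, each tine 10 mm wide. The slot's bottom meets the spindle when the tips are 57 mm past its axis.
- tray: Shallow steel parts tray, fixed, 130 mm (x) x 150 mm (y) outside, walls 22 mm high and 3 mm thick, floor 3 mm thick. Origin: centre of its underside, on the bench.
- cane_a: block of striped glass cane, 75 x 30 x 32 mm, on the bench, not part of the job
- cane_b: another block of striped glass cane, 75 x 30 x 32 mm, not part of the job
- cane_c: a third block of striped glass cane, 75 x 30 x 32 mm, not part of the job
- nippers: wheeled tile nippers lying flat, 170 mm long, 60 mm wide, 16 mm thick, not part of the job
- jar: capped clear jar, 70 mm wide, 90 mm tall, not part of the job
- spanner: spanner lying on the bench, not part of the job
Things that resemble listed ones, but are neither listed nor needed, are in the scene too. Of the things shaped like the part that bears wedge_grip, the bare steel one is meant.

How it is judged:
On the way, in this order (a step that is already met when the one before it is completed fails the run):
1. the wedge's tines have been laid flat and lightly (under 10 N) on the clamping flange before they go under the clip's ring (contact force between wedge and grinder between 0.3 and 10 N and angle between wedge_grip's own z axis and vertical below 0.06 rad and horizontal distance between wedge_tips and spindle_top below 0.052 m and horizontal distance between wedge_slot and spindle_top above 0.068 m), for 0.2 s.
2. the wedge has lifted the clip out of its groove onto the plain end of the spindle, clip still around the spindle and borne by the wedge, the tines one on each side of the spindle (z of clip_center in the frame of grinder above 0.1253 m and horizontal distance between clip_center and spindle_top below 0.008 m and contact force between wedge and clip above 0.05 N and y of spindle_top in the frame of wedge_slot between -0.013 and 0.013 m and horizontal distance between wedge_slot and spindle_top below 0.07 m), for 0.1 s.
3. the wedge lies flat on the bench, let go, with the loosened clip still on the spindle (height (world z) of wedge_grip below 0.032 m and angle between wedge_grip's own z axis and vertical below 0.1 rad and contact force between the fingers and wedge below 0.05 N and horizontal distance between clip_center and spindle_top below 0.012 m and z of clip_center in the frame of grinder above 0.123 m), for 0.1 s.
At the end, for the whole second after the job is handed in: The clip lies at rest inside the tray (its ring's centre between the walls and below 22 mm), and the wedge lies flat and still on the bench top (within 0.1 rad of level), not on or against the tray (x of clip_center in the frame of tray between -0.06 and 0.06 m and y of clip_center in the frame of tray between -0.07 and 0.07 m and height (world z) of clip_center below 0.022 m and linear speed of each of clip, wedge below 0.02 m/s and height (world z) of wedge_grip between 0.02 and 0.032 m and angle between wedge_grip's own z axis and vertical below 0.1 rad and contact force between wedge and tray below 0.05 N); the robot touches nothing.
It fails at once if the fingers take hold of the clip while it is still in its groove (raised less than 4 mm) (contact force between the fingers and clip above 1 N and z of clip_center in the frame of grinder below 0.1245 m and horizontal distance between clip_center and spindle_top below 0.008 m).
It fails at once if the wedge is forced against the clip (more than 40 N) (contact force between wedge and clip above 40 N).
It fails at once if the wedge is pressed hard on the grinder's flange, spindle or disc (more than 15 N while it bears on no clip, 50 N at any time) (contact force between wedge and grinder above 50 N or (contact force between wedge and grinder above 15 N and contact force between wedge and clip below 1 N)).
It fails at once if the clip flies off or is dropped (faster than 1.8 m/s) (linear speed of clip above 1.8 m/s).
It fails at once if another thing on the bench is moved by more than 30 mm (distance of any of cane_a, cane_b, cane_c, nippers, jar, spanner from where it was at the start of the episode above 0.03 m).
It also fails if it takes over 72 s, if anything falls off the work surface, if the arm or the gripper's body presses on something with over 40 N, if the wrist force passes 120 N, or if a joint passes its speed limit or range.

### The arm

A 6-joint arm with a two-finger parallel gripper is mounted at the origin on the work surface. World frame = base frame: x ahead of the robot, y to its left, z up, the work surface at z = 0. Lengths are in m, angles in rad, forces in N, time in s.
With the tool pointing down it reaches from about 0.35 to 0.975 m from the base axis. Payload 4.9 kg.
Tool frame: the origin (TCP) lies on the centre line of the jaws, within the pads' length; the fingertips stand 25 mm ahead of it and the grasp point (between the pads) lies 6 mm ahead of it; z points along the fingers, y is the line along which they close (so a half turn about z gives the same grasp; the last joint's range is limited). The gripper opens to 85 mm and grips with 20 to 120 N. Pads are 22 mm wide; open, the fingers measure 114 mm over their backs; the gripper's body (76 mm by 85 mm) begins 54 mm behind the grasp point. The pads swing forward as they close: fully open they stand 13 mm farther back than shut.
Start: joints at [-1.247, 0.053, 1.613, -0, 1.476, -0.119], TCP at [0.268, -0.565, 0.256] pointing down, gripper open.
Joint ranges: [-3.01, 3.01], [-1.01, 2.22], [0.06, 2.58], [-1.02, 4.17], [0.09, 2.62], [-3.14, 3.14]. Speed limits (rad/s): [2.57, 2.57, 3.14, 3.14, 3.14, 3.14].

### API

Orientations are given as a unit quaternion [w, x, y, z].
In Python, from plant import state, grab_frame, get_calibration, job gives the robot as it stands. The module is installed in compiled form; this text tells all that it offers.
- The arm moves only by the tool move_arm, never from a script. Its argument "targets" is a list that holds one entry, the list of rows, each a list of 5 numbers: the opening in per cent of the stroke, from 0 (shut) to 100 (fully open), then the shift along the tool's x, y, z as a fraction of full scale, then the turn about the tool's z as a fraction of full scale. A call has 1 to 5 rows; each row shifts and turns the commanded pose from where the row before left it, along the tool's axes as they then stand; what a row does not reach is not made up. Full scale, the value 1, is 0.6 m for a shift and 6 degrees for a turn. A row lasts 1/12 s, in which the tool goes at most 41.7 mm and 7.16 degrees, less where a joint would pass 70% of its speed; a pose out of reach is approached as far as the arm can. A call with a number of a shift or a turn outside -1 to 1 is refused whole. A call with a gripper value outside its range is refused whole. The fingers move at their own pace and stop on an object; the grip force is fixed at half the most. Time passes only in rows, so rows that do not move let the fingers close. It gives the time, the measured TCP pose, the force, the opening and the grip force at its end, in the units of the state.
- state(): the state, without advancing time (a new reading comes with each control period).
- grab_frame(name): name is "side" or "top"; returns the picture (420x560x3 uint8, red, green, blue); there is no depth.
- get_calibration(name): a dict with "vertical_fov" (degrees; the focal length in pixels is half the picture's height over the tangent of half this angle, whatever the lens; pixels are square), "cx", "cy" (the principal point, pixels), "R" (3x3) and "t" (3): a world point X has camera coordinates R X + t. Camera axes: x right, y down, z forward; pixel columns grow to the right and rows downward; lengths in m; the calibration is good to about 2 mm. A picture is of the moment at which its call begins. get_calibration takes no time and is no camera call.
- job.job_done(): hands the job in; it is judged then, once.
The state is a dict: "time": time; "joint_pos": joint angles; "joint_vel": joint speeds; "joint_efforts": joint torques, N m; "tool_pos": TCP position; "tool_rot": TCP orientation; "contact_force": force on the tool from outside, world axes, zero at the start; "ft_torque": the same for the moment, N m; "gripper_width": opening from 0.0 (shut) to 1.0 (fully open); "grasp_force": force on a finger pad.
Only numpy, scipy, OpenCV 4.12 (cv2) and the standard library are available. Lean on these libraries where they do the work, as an engineer would, in place of code of your own. Each camera call takes 0.05 s, during which the arm holds its last target. There are 200 camera calls.

## Working session

There is one attempt and no reset: what is moved stays moved. The work goes in short steps, Python scripts to look and compute and a tool call to move; the robot and the scene stay as the last step left them, time stands still between calls to the robot, and variables do not carry over. Pictures are saved under pics/ and viewed, at most 10 in all, crops included, and the job is handed in when it is done.

Besides the shell and the picture viewer there is one more tool, called by a JSON object that holds its "op" and its "data", one argument or row to a line. move_arm: Moves the arm, as the interface text tells. Shift numbers are shares of 0.6 m and turn numbers shares of 6 degrees, none past 1 either way. Its arguments: {"type":"object","properties":{"targets":{"type":"array"}},"required":["targets"]}

```bash
mkdir -p pics; python3 - <<'E'
from plant import state, grab_frame, get_calibration
import cv2
for n in("side","top"):
    cv2.imwrite(f"pics/{n}0.png",cv2.resize(grab_frame(n),(800,600),interpolation=cv2.INTER_CUBIC)[:,:,::-1]); print(n,get_calibration(n))
print(state())
E
```

```text
side {'vertical_fov': 48.69381676410721, 'cx': 270.75050245111385, 'cy': 212.16705601118727, 'R': array([[-0.93522404, -0.35348288, -0.02014567],
       [-0.20034893,  0.57526869, -0.7930487 ],
       [ 0.29191831, -0.73764204, -0.60882503]]), 't': array([0.44822911, 0.16682664, 1.20138631])}
top {'vertical_fov': 49.20836998859804, 'cx': 276.6792132386177, 'cy': 203.85006993528265, 'R': array([[-0.01130803, -0.99965887, -0.02354319],
       [-0.9912559 ,  0.01430234, -0.13117615],
       [ 0.13146813,  0.02185398, -0.99107948]]), 't': array([0.05243115, 0.48133217, 1.04162335])}
{'time': 0.1, 'joint_pos': array([-1.24699465e+00,  5.33265931e-02,  1.61417531e+00,  5.25949534e-06,
        1.47595110e+00, -1.19022788e-01]), 'joint_vel': array([ 0.00201327,  0.00067216, -0.00252686,  0.00086202,  0.00123554,
       -0.00049577]), 'joint_efforts': array([ 9.12722899e-04, -3.94901419e+01, -3.71364212e+01, -1.20306067e-04,
        3.90368019e-03, -1.18892928e-05]), 'tool_pos': array([ 0.26763297, -0.56423232,  0.2551526 ]), 'tool_rot': array([-9.25570708e-04,  9.75587918e-01,  2.19607260e-01, -9.24697616e-05]), 'contact_force': array([ 0.14964631, -0.64056539,  0.2199206 ]), 'ft_torque': array([ 0.00055219, -0.00467036, -0.04879395]), 'grasp_force': 0.0, 'gripper_width': 0.9991753381418139}
```

View pics/top0.png

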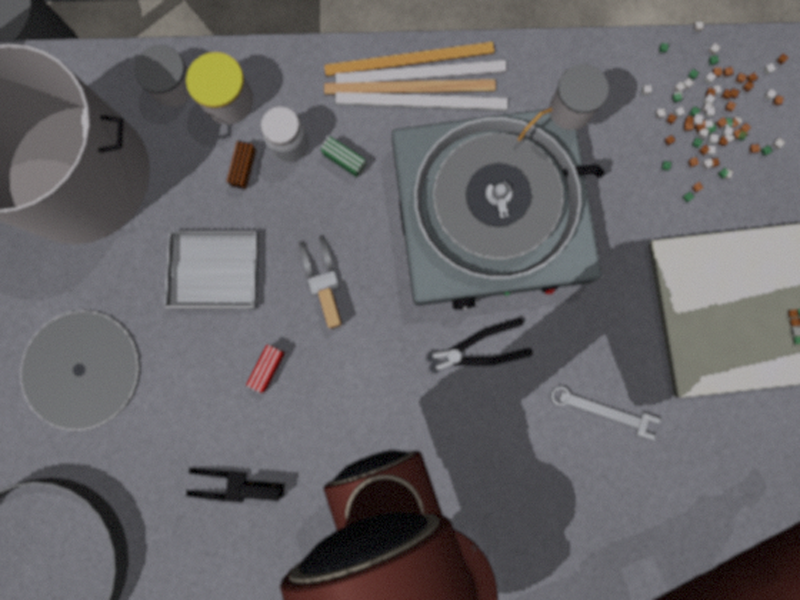

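View pics/side0.png

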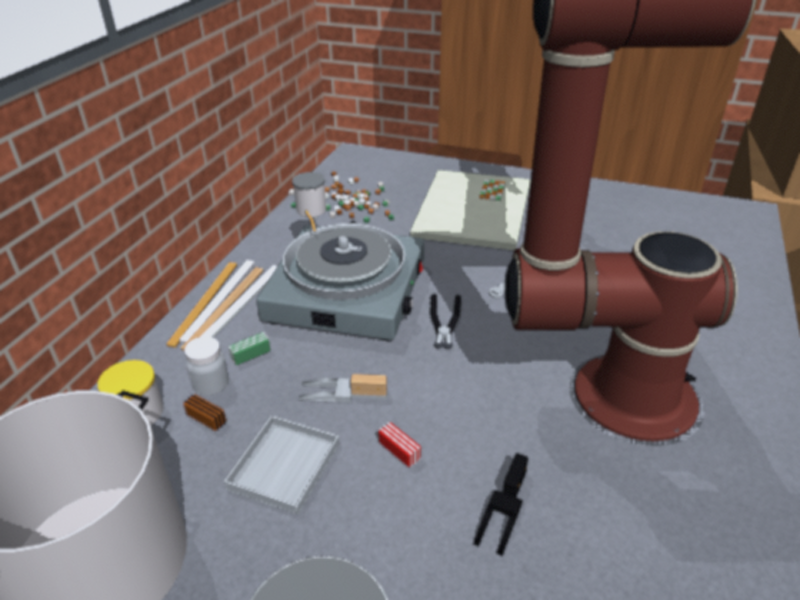

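The top view shows two wedge-shaped things. One at (322,285) has bare steel tines and a beech handle; the other at (235,485) is all black. The bare steel one fits the description. The spindle and clip are at about (500,190) with the tab pointing down in the image, and the tray is at (213,268). I'll enlarge to confirm.

```bash
cat > h.py <<'E'
import numpy as np, cv2
from plant import state, grab_frame, get_calibration
from scipy.spatial.transform import Rotation as Ro
def ray(n,u,v,z):
    c=get_calibration(n); f=210/np.tan(np.radians(c['vertical_fov']/2))
    R=c['R'];C=-R.T@c['t']; d=R.T@np.array([(u-c['cx'])/f,(v-c['cy'])/f,1])
    return (C+d*(z-C[2])/d[2]).round(4)
def proj(n,X):
    c=get_calibration(n); f=210/np.tan(np.radians(c['vertical_fov']/2))
    p=c['R']@np.array(X)+c['t']; return (p[:2]/p[2]*f+[c['cx'],c['cy']]).round(1)
def crop(img,u0,v0,w,h,s): return cv2.resize(img[v0:v0+h,u0:u0+w],None,fx=s,fy=s,interpolation=cv2.INTER_CUBIC)[:,:,::-1]
def st():
    s=state(); q=s['tool_rot']; R=Ro.from_quat([q[1],q[2],q[3],q[0]])
    M=R.as_matrix(); print('t',round(s['time'],2),'p',s['tool_pos'].round(4),'x',M[:,0].round(3),'z',M[:,2].round(3),'F',s['contact_force'].round(1),'g',round(s['gripper_width'],3),round(s['grasp_force'],1)); return s,M
E
python3 - <<'E'
from h import *
t=grab_frame('top')
a=crop(t,195,155,60,84,7); b=crop(t,320,105,56,84,7)
cv2.imwrite('pics/c1.png',np.hstack([a,b])[:600,:800])
for n,u,v in [('handle end',334,327),('tray c',213,268),]: print(n,ray('top',u*.7,v*.7,.02))
print(ray('top',350,133,.143))
E
```

```text
handle end [0.4255 0.1483 0.02  ]
tray c [0.5273 0.3518 0.02  ]
[ 0.6175 -0.1144  0.143 ]
```

View pics/c1.png

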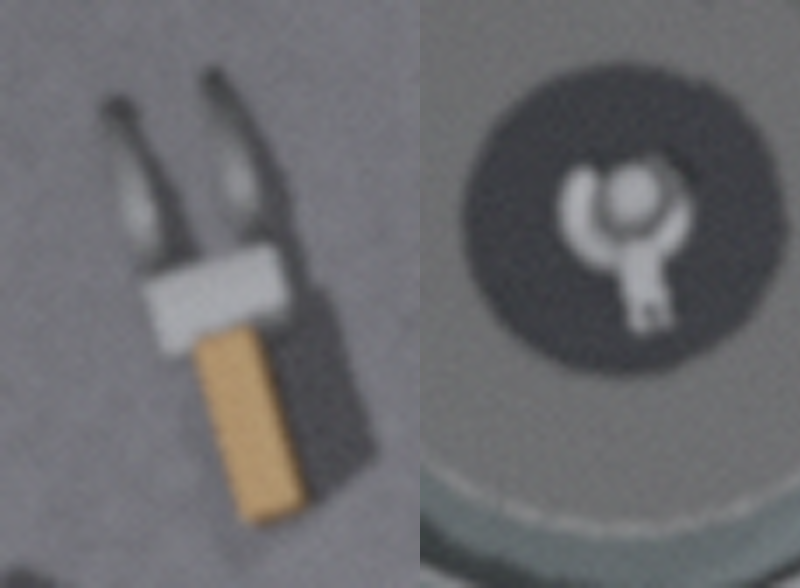

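The crop confirms the wedge: steel tines with tips at about (118,105) and (213,78), and a beech handle running from (229,334) to (277,512). In the right half, the spindle top is at (635,190), the flange centre at (627,218) and the tab end at (650,325).

```bash
python3 - <<'E'
from h import *
A=lambda x,y,z:ray('top',195+(x+.5)/7-.5,155+(y+.5)/7-.5,z)
B=lambda x,y,z:ray('top',320+(x-420+.5)/7-.5,105+(y+.5)/7-.5,z)
hf,hb=A(229.5,334,.04),A(277.5,514,.04); t1,t2=A(118,100,.002),A(213,75,.002)
w=[A(147,290,.014),A(272,246,.014),A(290,305,.014),A(163,352,.014)]
print('handle',hf,hb,np.linalg.norm(hf-hb)); print('tips',t1,t2,np.linalg.norm(t1-t2),(t1+t2)/2); print('web',w)
d=(hf-hb)[:2];print('yaw h',np.degrees(np.arctan2(d[1],d[0])))
m=(t1+t2)[:2]/2; c=(hf+hb)[:2]/2; d=m-c; L=np.linalg.norm(d);print('yaw tips',np.degrees(np.arctan2(d[1],d[0])),L, 'grip from tips',m-d/L*.126)
print('spindle',B(635,190,.143),'flange',B(627,219,.1135)); print('tabend',B(650,326,.1225),'tab start',B(636,262,.1225))
print('tray',[ray('top',u*.7,v*.7,.022) for u,v in[(170,231),(258,229),(168,309),(257,308)]])
E
```

```text
handle [0.4863 0.1611 0.04  ] [0.426 0.145 0.04 ] 0.06241233852372464
tips [0.5745 0.2053 0.002 ] [0.5828 0.1721 0.002 ] 0.03422177669262658 [0.57865 0.1887  0.002  ]
web [array([0.5055, 0.1928, 0.014 ]), array([0.5201, 0.15  , 0.014 ]), array([0.4996, 0.1438, 0.014 ]), array([0.484 , 0.1872, 0.014 ])]
yaw h 14.949157639799877
yaw tips 16.22607388477943 0.12758202263642004 grip from tips [0.45766901 0.15349206]
spindle [ 0.6203 -0.1151  0.143 ] flange [ 0.6197 -0.1166  0.1135]
tabend [ 0.5829 -0.1213  0.1225] tab start [ 0.6033 -0.1176  0.1225]
tray [array([0.5914, 0.426 , 0.022 ]), array([0.5924, 0.2766, 0.022 ]), array([0.459 , 0.4248, 0.022 ]), array([0.4586, 0.276 , 0.022 ])]
```

{"op": "move_arm", "data": {
  "targets": [
    [[100,0,0,0,0.825],[100,0,0,0,0.825],[100,0.0347,-0.0594,0,0],[100,0.0347,-0.0594,0,0],[100,0.0347,-0.0594,0,0]]
  ]
}}

```text
time: 0.57
tool_pos: [0.2993, -0.4437, 0.2553]
tool_rot: [-0.001, 0.991, 0.134, -0.0]
contact_force: [0.3, -0.0, 0.5]
gripper_width: 1.003
grasp_force: 0.0
```

{"op": "move_arm", "data": {
  "targets": [
    [[100,0.0347,-0.0594,0,0],[100,0.0347,-0.0594,0,0],[100,0.0347,-0.0594,0,0],[100,0.0347,-0.0594,0,0],[100,0.0347,-0.0594,0,0]]
  ]
}}

```text
time: 0.98
tool_pos: [0.3521, -0.2435, 0.2559]
tool_rot: [-0.0, 0.991, 0.134, 0.0]
contact_force: [0.5, -0.2, 0.9]
gripper_width: 0.996
grasp_force: 0.0
```

{"op": "move_arm", "data": {
  "targets": [
    [[100,0.0347,-0.0594,0,0],[100,0.0347,-0.0594,0,0],[100,0.0347,-0.0594,0,0],[100,0.0347,-0.0594,0,0],[100,0.0347,-0.0594,0,0]]
  ]
}}

```text
time: 1.4
tool_pos: [0.4049, -0.044, 0.2563]
tool_rot: [0.0, 0.991, 0.134, 0.0]
contact_force: [1.6, -1.1, 0.2]
gripper_width: 1.003
grasp_force: 0.0
```

{"op": "move_arm", "data": {
  "targets": [
    [[100,0.0347,-0.0594,0,0],[100,0.0347,-0.0594,0,0],[100,0.0347,-0.0594,0,0],[100,0.0347,-0.0594,0,0],[100,0.0347,-0.056,0,0]]
  ]
}}

```text
time: 1.82
tool_pos: [0.4581, 0.154, 0.2562]
tool_rot: [0.0, 0.991, 0.135, 0.0]
contact_force: [0.6, -0.6, 0.1]
gripper_width: 1.001
grasp_force: 0.0
```

{"op": "move_arm", "data": {
  "targets": [
    [[100,0,0,0.06,0],[100,0,0,0.06,0],[100,0,0,0.06,0],[100,0,0,0,0]]
  ]
}}

```text
time: 2.15
tool_pos: [0.4528, 0.1511, 0.1399]
tool_rot: [0.0, 0.991, 0.135, -0.008]
contact_force: [-0.9, -1.0, -1.5]
gripper_width: 0.998
grasp_force: 0.0
```

```bash
python3 - <<'E'
from h import *
s,M=st()
a=crop(grab_frame('side'),190,180,110,130,4); b=crop(grab_frame('top'),185,145,80,104,5)
cv2.imwrite('pics/d1.png',np.hstack([a,b]))  if a.shape[0]==b.shape[0] else print(a.shape,b.shape)
p=s['tool_pos'];print(proj('side',[p[0],p[1],.04]),proj('top',[p[0],p[1],.04]))
E
```

```text
t 2.15 p [0.4528 0.1511 0.1399] x [ 0.963  0.268 -0.015] z [-0.015 -0.003 -1.   ] F [-0.9 -1.  -1.5] g 0.998 0.0
[259.3 263. ] [231.6 216.5]
```

View pics/d1.png

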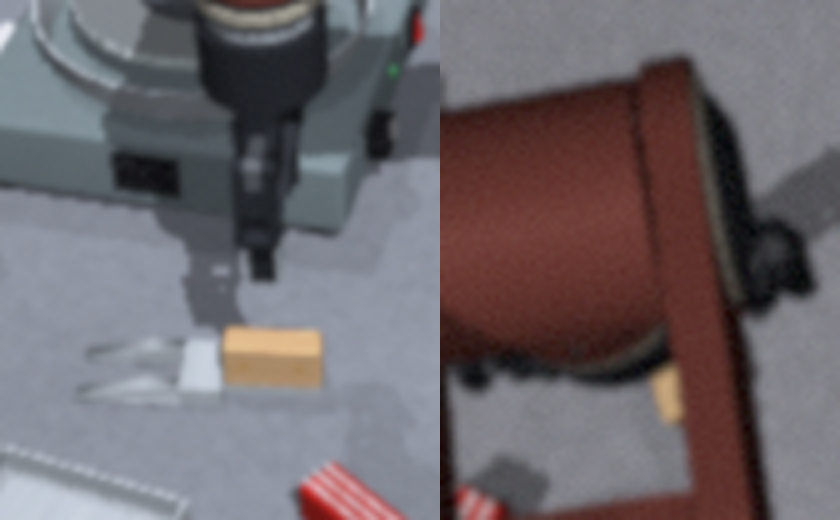

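```bash
python3 - <<'E'
from h import *
s,M=st(); print(s['joint_pos'].round(3),s['joint_vel'].round(3))
print(ray('side',190+272/4,180+337/4,.04))
E
```

```text
t 2.25 p [0.4573 0.1514 0.1473] x [ 0.964  0.267 -0.004] z [-0.004 -0.001 -1.   ] F [0.4 0.6 0.6] g 0.998 0.0
[ 0.165 -0.203  2.042  0.     1.306  1.466] [-0.006 -0.04  -0.069  0.002 -0.006  0.001]
[0.4544 0.1564 0.04  ]
```

{"op": "move_arm", "data": {
  "targets": [
    [[100,0,-0.003,0.055,0],[100,0,0,0.055,0],[100,0,0,0.04,0],[100,0,0,0.025,0],[100,0,0,0.015,0]]
  ]
}}

```text
time: 2.67
tool_pos: [0.4592, 0.1532, 0.0353]
tool_rot: [-0.0, 0.991, 0.134, 0.001]
contact_force: [-0.1, -0.0, 0.4]
gripper_width: 0.999
grasp_force: 0.0
```

{"op": "move_arm", "data": {
  "targets": [
    [[100,0,0,0,0],[60,0,0,0,0],[40,0,0,0,0],[30,0,0,0,0],[20,0,0,0,0]]
  ]
}}

```text
time: 3.08
tool_pos: [0.4591, 0.1535, 0.0359]
tool_rot: [-0.0, 0.991, 0.135, 0.001]
contact_force: [-0.9, -0.6, -0.1]
gripper_width: 0.456
grasp_force: 0.0
```

{"op": "move_arm", "data": {
  "targets": [
    [[10,0,0,0,0],[0,0,0,0,0],[0,0,0,0,0],[0,0,0,0,0]]
  ]
}}

```text
time: 3.42
tool_pos: [0.4588, 0.1536, 0.0355]
tool_rot: [-0.0, 0.991, 0.135, 0.001]
contact_force: [-0.4, 1.3, 5.8]
gripper_width: 0.246
grasp_force: 60.1
```

{"op": "move_arm", "data": {
  "targets": [
    [[0,0,0,-0.02,0],[0,0,0,-0.06,0],[0,0,0,-0.065,0],[0,0,0,-0.065,0],[0,0,0,-0.065,0]]
  ]
}}

```text
time: 3.83
tool_pos: [0.4567, 0.1531, 0.1997]
tool_rot: [0.0, 0.991, 0.135, -0.001]
contact_force: [0.7, 0.1, -1.8]
gripper_width: 0.25
grasp_force: 59.1
```

{"op": "move_arm", "data": {
  "targets": [
    [[0,0,0,0,0.625],[0,0,0,0,0.625],[0,-0.0101,0.0601,0,0],[0,-0.0101,0.0601,0,0],[0,-0.0101,0.0601,0,0]]
  ]
}}

```text
time: 4.25
tool_pos: [0.4539, 0.0429, 0.1983]
tool_rot: [0.0, 0.997, 0.071, -0.001]
contact_force: [0.7, -0.9, -1.6]
gripper_width: 0.247
grasp_force: 59.2
```

{"op": "move_arm", "data": {
  "targets": [
    [[0,-0.0101,0.0601,0,0],[0,-0.0101,0.0601,0,0],[0,-0.0101,0.0601,0,0],[0,-0.0101,0.0601,0,0],[0,-0.0101,0.0601,0,0]]
  ]
}}

```text
time: 4.67
tool_pos: [0.4487, -0.1406, 0.1983]
tool_rot: [-0.0, 0.998, 0.069, -0.001]
contact_force: [0.7, -0.6, -2.6]
gripper_width: 0.248
grasp_force: 59.2
```

{"op": "move_arm", "data": {
  "targets": [
    [[0,0,0,0,0],[0,0,0,0,0],[0,0,0,0,0]]
  ]
}}

```text
time: 4.92
tool_pos: [0.4493, -0.1387, 0.1983]
tool_rot: [-0.001, 0.998, 0.069, -0.001]
contact_force: [1.1, 0.2, -1.5]
gripper_width: 0.249
grasp_force: 59.8
```

```bash
python3 - <<'E'
from h import *
s,M=st()
p=s['tool_pos'];T=p+M[:,0]*.126+M[:,2]*.0355; print(T,proj('side',T),proj('top',T),proj('top',[.62,-.1155,.12]),proj('side',[.62,-.1155,.12]))
for z in(.143,.125,.1135):print(z,proj('top',[.62,-.1155,z]))
a=crop(grab_frame('side'),190,130,100,120,5); b=crop(grab_frame('top'),320,95,60,120,5)
cv2.imwrite('pics/e1.png',np.hstack([a,b]))
E
```

```text
t 4.92 p [ 0.4493 -0.1387  0.1983] x [ 0.99   0.138 -0.002] z [-0.002  0.001 -1.   ] F [ 1.1  0.2 -1.5] g 0.249 59.8
[ 0.57403782 -0.12122746  0.16263618] [254. 162.] [355.2 150.6] [349.  134.9] [239.7 172.6]
0.143 [350.5 131.9]
0.125 [349.3 134.2]
0.1135 [348.6 135.7]
```

View pics/e1.png

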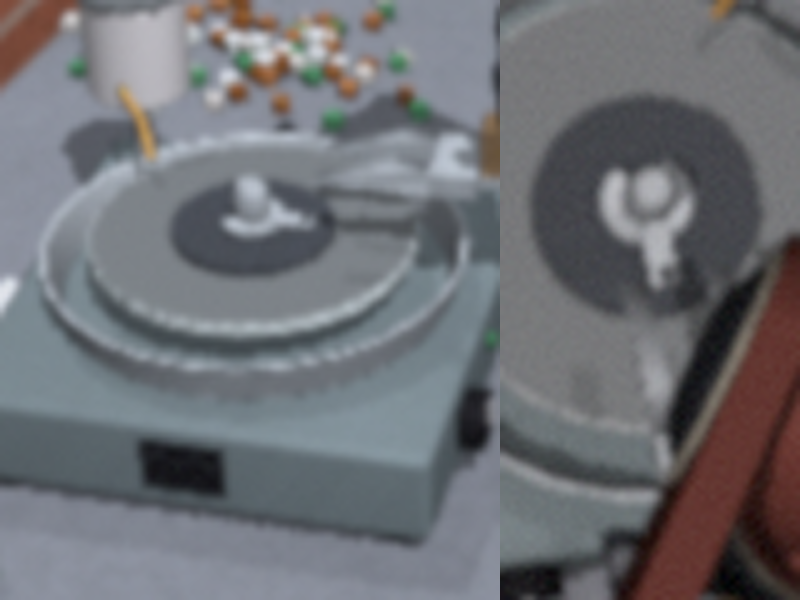

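{"op": "move_arm", "data": {
  "targets": [
    [[0,0,0,0.03,0],[0,0,0,0.025,0],[0,0,0,0.012,0],[0,0,0,0,0],[0,0,0,0,0]]
  ]
}}

```text
time: 5.43
tool_pos: [0.4498, -0.1382, 0.1589]
tool_rot: [-0.0, 0.998, 0.07, -0.0]
contact_force: [0.7, -0.3, -2.1]
gripper_width: 0.246
grasp_force: 59.8
```

```bash
python3 - <<'E'
from h import *
s,M=st()
p=s['tool_pos']
W=lambda x,y,z:p+M[:,0]*x-M[:,1]*y-M[:,2]*(z-.0355)
for y in(.018,-.018): print('tip',y,[proj(n,W(.126,y,.001)) for n in('side','top')])
print('spindle',[proj(n,[.62,-.1155,.143]) for n in('side','top')])
def av(n): return np.mean([grab_frame(n).astype(float) for _ in range(3)],0).astype(np.uint8)
a=crop(av('side'),215,145,64,60,6.25); b=crop(av('top'),326,110,50,60,8)
a=crop(av('side'),220,148,56,60,7);b=b[:420,:400] if 0 else crop(av('top'),322,112,56,60,7)
cv2.imwrite('pics/f1.png',np.hstack([a,b]))
E
```

```text
t 5.43 p [ 0.4498 -0.1382  0.1589] x [ 0.99   0.14  -0.001] z [-0.001  0.    -1.   ] F [ 0.7 -0.3 -2.1] g 0.246 59.8
tip 0.018 [array([252.8, 176.4]), array([344.1, 156. ])]
tip -0.018 [array([255.8, 170. ]), array([360.6, 153.4])]
spindle [array([239.3, 166. ]), array([350.5, 131.9])]
```

View pics/f1.png

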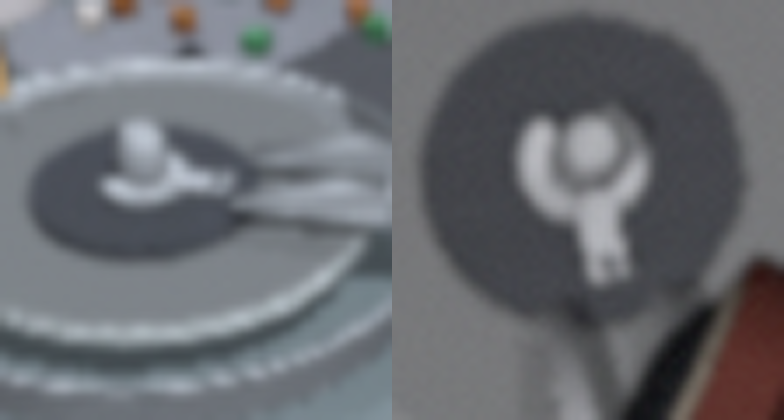

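The side view has the tine tips at (232,205) and (250,163), against predictions of (233,202) and (254,157). The spindle top is at (140,127), predicted (138,129), and in the top half at (592,143), predicted (595,143). The fit is good to about 1 mm, so next I'll move forward over the flange and feel for it.

{"op": "move_arm", "data": {
  "targets": [
    [[0,0.012,0.001,0.003,0],[0,0.01,0,0.003,0],[0,0,0,0.002,0],[0,0,0,0,0],[0,0,0,0,0]]
  ]
}}

```text
time: 6.45
tool_pos: [0.463, -0.1377, 0.1539]
tool_rot: [-0.0, 0.998, 0.07, -0.0]
contact_force: [-0.3, -0.7, -2.8]
gripper_width: 0.245
grasp_force: 59.8
```

{"op": "move_arm", "data": {
  "targets": [
    [[0,0,0,0.001,0],[0,0,0,0.001,0],[0,0,0,0,0]]
  ]
}}

```text
time: 6.7
tool_pos: [0.4629, -0.1378, 0.153]
tool_rot: [-0.0, 0.998, 0.069, -0.0]
contact_force: [-0.2, 0.5, -1.8]
gripper_width: 0.249
grasp_force: 59.8
```

{"op": "move_arm", "data": {
  "targets": [
    [[0,0,0,0.001,0],[0,0,0,0.001,0],[0,0,0,0,0]]
  ]
}}

```text
time: 6.95
tool_pos: [0.4629, -0.1379, 0.1518]
tool_rot: [-0.0, 0.998, 0.069, -0.0]
contact_force: [-0.2, -0.1, -2.2]
gripper_width: 0.246
grasp_force: 59.8
```

{"op": "move_arm", "data": {
  "targets": [
    [[0,0,0,0.001,0],[0,0,0,0,0],[0,0,0,0,0]]
  ]
}}

```text
time: 7.2
tool_pos: [0.4632, -0.1379, 0.1515]
tool_rot: [0.0, 0.998, 0.069, 0.0]
contact_force: [0.4, -0.8, -1.9]
gripper_width: 0.247
grasp_force: 59.8
```

{"op": "move_arm", "data": {
  "targets": [
    [[0,0,0,0.001,0],[0,0,0,0,0],[0,0,0,0,0]]
  ]
}}

```text
time: 7.45
tool_pos: [0.4634, -0.138, 0.1511]
tool_rot: [0.0, 0.998, 0.069, 0.0]
contact_force: [0.3, -1.0, -0.1]
gripper_width: 0.244
grasp_force: 60.0
```

{"op": "move_arm", "data": {
  "targets": [
    [[0,0,0,0.001,0],[0,0,0,0,0],[0,0,0,0,0]]
  ]
}}

```text
time: 7.7
tool_pos: [0.4635, -0.138, 0.1507]
tool_rot: [0.0, 0.998, 0.069, 0.001]
contact_force: [-0.7, 0.6, 0.6]
gripper_width: 0.252
grasp_force: 60.3
```

{"op": "move_arm", "data": {
  "targets": [
    [[0,0.006,-0.001,0.0005,0],[0,0.006,0,0,0],[0,0.006,0,0,0],[0,0.004,0,0,0],[0,0,0,0,0]]
  ]
}}

```text
time: 8.12
tool_pos: [0.4772, -0.1355, 0.1504]
tool_rot: [0.0, 0.998, 0.07, 0.001]
contact_force: [0.4, 0.2, 4.0]
gripper_width: 0.245
grasp_force: 60.5
```

{"op": "move_arm", "data": {
  "targets": [
    [[0,0.005,0,0,0],[0,0.005,0,0,0],[0,0.005,0,0,0]]
  ]
}}

```text
time: 8.37
tool_pos: [0.4854, -0.1344, 0.1505]
tool_rot: [0.0, 0.998, 0.07, 0.0]
contact_force: [-1.2, -0.8, 7.1]
gripper_width: 0.247
grasp_force: 60.8
```

{"op": "move_arm", "data": {
  "targets": [
    [[0,0.002,0,-0.001,0],[0,0.004,0,0,0],[0,0.004,0,0,0]]
  ]
}}

```text
time: 8.62
tool_pos: [0.4909, -0.1335, 0.1507]
tool_rot: [0.0, 0.998, 0.07, -0.0]
contact_force: [-4.4, -0.1, 6.4]
gripper_width: 0.245
grasp_force: 61.0
```

{"op": "move_arm", "data": {
  "targets": [
    [[0,0.004,0,0,0],[0,0.004,0,0,0],[0,0,0,0,0]]
  ]
}}

```text
time: 8.87
tool_pos: [0.4956, -0.1329, 0.1509]
tool_rot: [0.0, 0.998, 0.07, -0.001]
contact_force: [-3.2, -0.3, 7.0]
gripper_width: 0.244
grasp_force: 60.9
```

{"op": "move_arm", "data": {
  "targets": [
    [[0,0.003,0,-0.0005,0],[0,0.004,0,0,0],[0,0.004,0,0,0],[0,0.004,0,0,0],[0,0,0,0,0]]
  ]
}}

```text
time: 9.28
tool_pos: [0.5046, -0.1316, 0.1511]
tool_rot: [0.0, 0.998, 0.07, -0.0]
contact_force: [-2.1, -0.9, 6.4]
gripper_width: 0.247
grasp_force: 60.9
```

```bash
python3 - <<'E'
from h import *
s,M=st(); p=s['tool_pos']; d=np.array([.62,-.115])-p[:2]
print('tips past',.126-d@M[:2,0],'lat right',d@M[:2,1])
def av(n): return np.mean([grab_frame(n).astype(float) for _ in range(2)],0).astype(np.uint8)
a=crop(av('side'),220,148,56,60,7);b=crop(av('top'),322,112,56,60,7)
cv2.imwrite('pics/g1.png',np.hstack([a,b]))
E
```

```text
t 9.28 p [ 0.5046 -0.1316  0.1511] x [ 0.99   0.139 -0.001] z [-0.001 -0.    -1.   ] F [-2.1 -0.9  6.4] g 0.247 60.9
tips past 0.009433220792605668 lat right -0.00044666645074155874
```

View pics/g1.png

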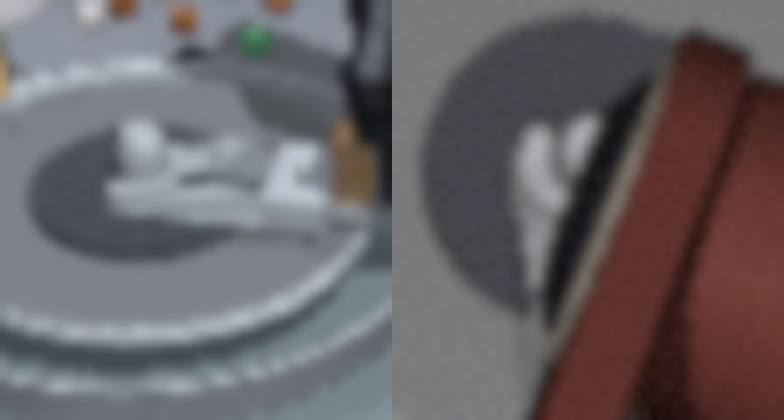

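In the side view the near tine lies flat along the flange under the ring, with its tip at about (110,190), and the spindle sits between the tines. I'll keep sliding.

{"op": "move_arm", "data": {
  "targets": [
    [[0,0.004,0,0,0],[0,0.004,0,0,0],[0,0.004,0,0,0],[0,0.004,0,0,0],[0,0,0,0,0]]
  ]
}}

```text
time: 9.9
tool_pos: [0.5133, -0.1305, 0.1512]
tool_rot: [0.0, 0.998, 0.07, -0.002]
contact_force: [-6.4, -0.6, 8.8]
gripper_width: 0.249
grasp_force: 61.2
```

{"op": "move_arm", "data": {
  "targets": [
    [[0,0.003,0,0,0],[0,0.003,0,0,0],[0,0.003,0,0,0],[0,0,0,0,0]]
  ]
}}

```text
time: 10.23
tool_pos: [0.5194, -0.1296, 0.1512]
tool_rot: [0.0, 0.998, 0.07, -0.001]
contact_force: [-2.8, -0.8, 7.4]
gripper_width: 0.243
grasp_force: 60.9
```

{"op": "move_arm", "data": {
  "targets": [
    [[0,0.003,0,0,0],[0,0.003,0,0,0],[0,0.003,0,0,0],[0,0.003,0,0,0],[0,0,0,0,0]]
  ]
}}

```text
time: 10.65
tool_pos: [0.5266, -0.1286, 0.1512]
tool_rot: [0.0, 0.998, 0.07, -0.0]
contact_force: [-1.0, -0.4, 6.7]
gripper_width: 0.247
grasp_force: 61.0
```

{"op": "move_arm", "data": {
  "targets": [
    [[0,0.003,0,0,0],[0,0.003,0,0,0],[0,0.003,0,0,0],[0,0.003,0,0,0],[0,0,0,0,0]]
  ]
}}

```text
time: 11.07
tool_pos: [0.5337, -0.1276, 0.1513]
tool_rot: [0.0, 0.998, 0.07, -0.0]
contact_force: [-2.5, 0.0, 7.3]
gripper_width: 0.248
grasp_force: 61.0
```

{"op": "move_arm", "data": {
  "targets": [
    [[0,0.003,0,0,0],[0,0.003,0,0,0],[0,0.003,0,0,0],[0,0.003,0,0,0],[0,0,0,0,0]]
  ]
}}

```text
time: 11.48
tool_pos: [0.5411, -0.1265, 0.1513]
tool_rot: [0.0, 0.998, 0.07, -0.0]
contact_force: [-1.7, -0.0, 6.1]
gripper_width: 0.244
grasp_force: 61.0
```

{"op": "move_arm", "data": {
  "targets": [
    [[0,0.003,0,0,0],[0,0.003,0,0,0],[0,0.001,0,0,0],[0,0,0,0,0],[0,0,0,0,0]]
  ]
}}

```text
time: 11.9
tool_pos: [0.5452, -0.126, 0.1513]
tool_rot: [0.0, 0.998, 0.07, -0.0]
contact_force: [-1.0, 0.6, 7.1]
gripper_width: 0.249
grasp_force: 61.0
```

```bash
python3 - <<'E'
from h import *
s,M=st(); p=s['tool_pos']; d=np.array([.62,-.115])-p[:2]
print('tips past',.126-d@M[:2,0],'lat right',d@M[:2,1])
for z in(.1225,.143):print(proj('side',[.62,-.115,z]))
def av(n): return np.mean([grab_frame(n).astype(float) for _ in range(2)],0).astype(np.uint8)
cv2.imwrite('pics/g2.png',crop(av('side'),215,145,60,45,12))
E
```

```text
t 11.9 p [ 0.5452 -0.126   0.1513] x [ 0.99   0.139 -0.   ] z [-0.    -0.001 -1.   ] F [-1.   0.6  7.1] g 0.249 61.0
tips past 0.05037892648261044 lat right -0.00046491940229037896
[239.6 171.9]
[239.2 166.1]
```

View pics/g2.png

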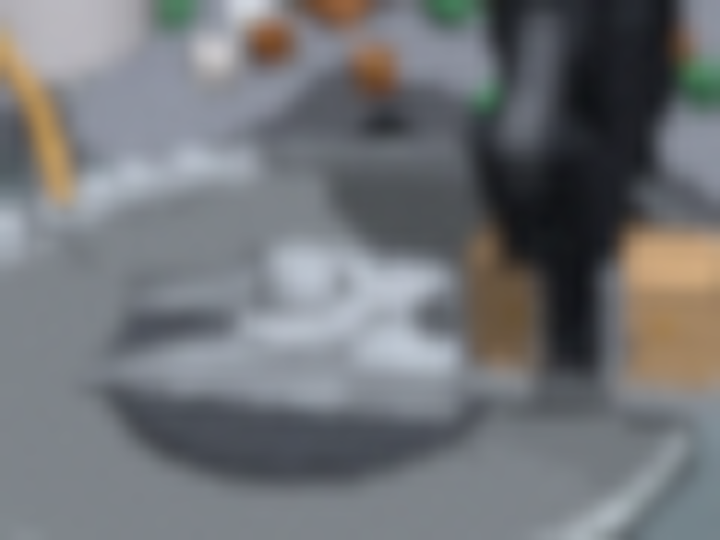

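The clip ring now sits high on the spindle, at about (310,320) just under the spindle top at (300,265), with the tines flat beneath it. I'll withdraw straight back.

{"op": "move_arm", "data": {
  "targets": [
    [[0,-0.004,0,0,0],[0,-0.006,0,0,0],[0,-0.008,0,0,0],[0,-0.008,0,0,0],[0,-0.01,0,0,0]]
  ]
}}

```text
time: 12.42
tool_pos: [0.5237, -0.1289, 0.1511]
tool_rot: [0.0, 0.998, 0.07, 0.001]
contact_force: [1.7, -0.2, 4.8]
gripper_width: 0.249
grasp_force: 60.7
```

{"op": "move_arm", "data": {
  "targets": [
    [[0,-0.01,0,0,0],[0,-0.01,0,0,0],[0,-0.012,0,0,0],[0,-0.012,0,0,0],[0,-0.012,0,0,0]]
  ]
}}

```text
time: 12.83
tool_pos: [0.4897, -0.1335, 0.1507]
tool_rot: [-0.0, 0.998, 0.069, 0.0]
contact_force: [1.2, -0.3, 3.7]
gripper_width: 0.251
grasp_force: 60.6
```

{"op": "move_arm", "data": {
  "targets": [
    [[0,-0.012,0,-0.0005,0],[0,-0.015,0,-0.0005,0],[0,-0.02,0,0,0],[0,-0.022,0,0,0],[0,-0.01,0,0,0]]
  ]
}}

```text
time: 13.25
tool_pos: [0.4405, -0.1397, 0.1496]
tool_rot: [-0.001, 0.998, 0.069, -0.002]
contact_force: [0.1, -0.4, -2.6]
gripper_width: 0.25
grasp_force: 59.7
```

```bash
python3 - <<'E'
from h import *
s,M=st(); p=s['tool_pos']; d=np.array([.62,-.115])-p[:2]
print('tips past',.126-d@M[:2,0])
def av(n): return np.mean([grab_frame(n).astype(float) for _ in range(2)],0).astype(np.uint8)
a=crop(av('side'),222,148,50,48,8);b=crop(av('top'),325,112,50,48,8)
cv2.imwrite('pics/g3.png',np.hstack([a,b]))
E
```

```text
t 13.25 p [ 0.4405 -0.1397  0.1496] x [ 0.99   0.138 -0.005] z [-0.005  0.001 -1.   ] F [ 0.1 -0.4 -2.6] g 0.25 59.7
tips past -0.05519821344360873
```

View pics/g3.png

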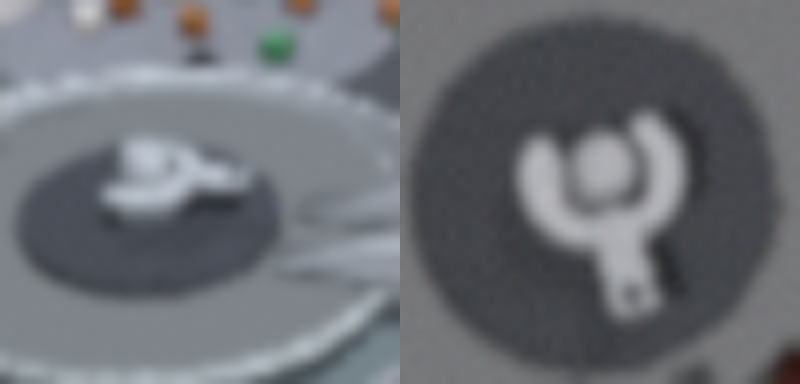

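The clip rides freely on the plain spindle: in the right half its ring centre is at about (604,185) and its tab at (630,285). Next I'll lay the wedge back near where it started.

{"op": "move_arm", "data": {
  "targets": [
    [[0,0,0,-0.04,0],[0,0,0,-0.045,0],[0,0.0123,-0.0599,0,0],[0,0.0123,-0.0599,0,0],[0,0.0123,-0.0599,0,0]]
  ]
}}

```text
time: 13.87
tool_pos: [0.4506, -0.0293, 0.2026]
tool_rot: [0.0, 0.998, 0.069, 0.0]
contact_force: [1.0, 1.3, -1.7]
gripper_width: 0.245
grasp_force: 59.9
```

{"op": "move_arm", "data": {
  "targets": [
    [[0,0.0123,-0.0599,0,0],[0,0.0123,-0.0599,0,0],[0,0.0123,-0.0599,0,0],[0,0.0123,-0.0599,0,0],[0,0.0123,-0.0599,0,0]]
  ]
}}

```text
time: 14.28
tool_pos: [0.4615, 0.155, 0.2016]
tool_rot: [0.0, 0.998, 0.07, -0.001]
contact_force: [0.5, -1.3, -2.4]
gripper_width: 0.246
grasp_force: 59.9
```

{"op": "move_arm", "data": {
  "targets": [
    [[0,0,0,0.06,0],[0,0,0,0.06,0],[0,0,0,0.06,0],[0,0,0,0.045,0],[0,0,0,0.02,0]]
  ]
}}

```text
time: 14.7
tool_pos: [0.4582, 0.1527, 0.05]
tool_rot: [0.001, 0.998, 0.07, -0.005]
contact_force: [-1.5, -0.3, -2.7]
gripper_width: 0.246
grasp_force: 59.9
```

{"op": "move_arm", "data": {
  "targets": [
    [[0,0,0,0,0],[0,0,0,0,0],[0,0,0,0,0]]
  ]
}}

```text
time: 14.95
tool_pos: [0.4638, 0.1532, 0.0575]
tool_rot: [-0.0, 0.998, 0.069, 0.002]
contact_force: [0.0, 0.6, -2.8]
gripper_width: 0.247
grasp_force: 59.9
```

{"op": "move_arm", "data": {
  "targets": [
    [[0,0,0,0.012,0],[0,0,0,0.012,0],[0,0,0,0.008,0],[0,0,0,0,0],[0,0,0,0,0]]
  ]
}}

```text
time: 15.37
tool_pos: [0.4618, 0.1528, 0.0359]
tool_rot: [0.0, 0.998, 0.069, -0.0]
contact_force: [0.7, 0.8, -1.3]
gripper_width: 0.244
grasp_force: 60.0
```

{"op": "move_arm", "data": {
  "targets": [
    [[0,0,0,0.0015,0],[0,0,0,0.001,0],[0,0,0,0,0],[0,0,0,0,0]]
  ]
}}

```text
time: 15.7
tool_pos: [0.4624, 0.153, 0.0355]
tool_rot: [-0.0, 0.998, 0.07, 0.0]
contact_force: [-3.0, 0.2, 6.7]
gripper_width: 0.246
grasp_force: 60.7
```

{"op": "move_arm", "data": {
  "targets": [
    [[30,0,0,0,0],[40,0,0,0,0],[60,0,0,0,0],[100,0,0,0,0],[100,0,0,0,0]]
  ]
}}

```text
time: 16.12
tool_pos: [0.4619, 0.1529, 0.0345]
tool_rot: [0.0, 0.998, 0.069, -0.0]
contact_force: [-0.2, 0.5, 1.0]
gripper_width: 0.812
grasp_force: 0.0
```

{"op": "move_arm", "data": {
  "targets": [
    [[100,0,0,0,0],[100,0,0,0,0],[100,0,0,-0.02,0],[100,0,0,-0.06,0],[100,0,0,-0.065,0]]
  ]
}}

```text
time: 16.53
tool_pos: [0.4598, 0.1525, 0.1208]
tool_rot: [0.0, 0.998, 0.069, -0.003]
contact_force: [0.7, 0.1, 0.6]
gripper_width: 0.998
grasp_force: 0.0
```

{"op": "move_arm", "data": {
  "targets": [
    [[60,0,0,-0.06,0],[40,0,0,-0.06,0],[40,0,0,-0.03,0],[40,0,0,0,0]]
  ]
}}

```text
time: 16.87
tool_pos: [0.465, 0.1535, 0.2192]
tool_rot: [-0.001, 0.998, 0.07, 0.006]
contact_force: [0.1, 1.0, 0.4]
gripper_width: 0.455
grasp_force: 0.0
```

```bash
python3 - <<'E'
from h import *
s,M=st()
B=lambda x,y,z:ray('top',325+(x-400+.5)/8-.5,112+(y+.5)/8-.5,z)
S=lambda x,y,z:ray('side',222+(x+.5)/8-.5,148+(y+.5)/8-.5,z)
for z in(.127,.132,.137): print(z,'ring',B(604,183,z),'tab end',B(638,312,z),'tab0',B(618,240,z),'tab outer corners side',S(245,182,z))
cv2.imwrite('pics/i.png',crop(grab_frame('side'),190,140,100,100,6))
E
```

```text
t 16.87 p [0.465  0.1535 0.2192] x [0.99  0.139 0.012] z [ 0.012  0.002 -1.   ] F [0.1 1.  0.4] g 0.455 0.0
0.127 ring [ 0.619  -0.1167  0.127 ] tab end [ 0.583  -0.1247  0.127 ] tab0 [ 0.603 -0.12   0.127] tab outer corners side [ 0.5848 -0.1292  0.127 ]
0.132 ring [ 0.6175 -0.116   0.132 ] tab end [ 0.5817 -0.124   0.132 ] tab0 [ 0.6017 -0.1193  0.132 ] tab outer corners side [ 0.5816 -0.1219  0.132 ]
0.137 ring [ 0.6161 -0.1153  0.137 ] tab end [ 0.5805 -0.1232  0.137 ] tab0 [ 0.6003 -0.1185  0.137 ] tab outer corners side [ 0.5783 -0.1147  0.137 ]
```

View pics/i.png

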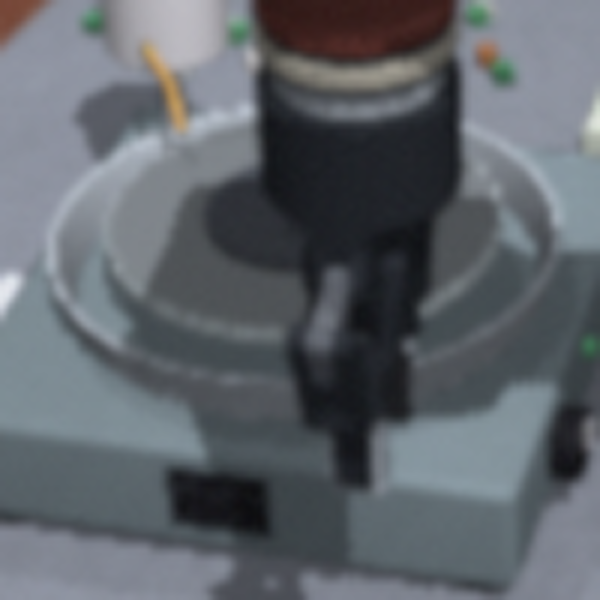

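The arm hides the clip in that view, so I'll use the measurement taken before it. The tab end is at about (0.582, -0.124, 0.131), and the clip's yaw is about 12.5°.

{"op": "move_arm", "data": {
  "targets": [
    [[45,0,0,0,-0.75],[45,0.013,0.0618,0,0],[45,0.013,0.0618,0,0],[45,0.013,0.0618,0,0],[45,0.013,0.0618,0,0]]
  ]
}}

```text
time: 17.33
tool_pos: [0.5238, 0.0136, 0.2099]
tool_rot: [-0.0, 0.994, 0.109, -0.001]
contact_force: [1.1, 0.7, 0.4]
gripper_width: 0.452
grasp_force: 0.0
```

{"op": "move_arm", "data": {
  "targets": [
    [[45,0.013,0.0618,0,0],[45,0.013,0.0618,0,0],[45,0.013,0.0618,0,0],[45,0.013,0.0618,0,0],[45,0,0,0,0]]
  ]
}}

```text
time: 17.75
tool_pos: [0.5876, -0.1285, 0.2096]
tool_rot: [0.001, 0.994, 0.106, -0.001]
contact_force: [-0.4, 0.7, 1.0]
gripper_width: 0.447
grasp_force: 0.0
```

{"op": "move_arm", "data": {
  "targets": [
    [[45,0,0,0,0],[45,0,0,0,0]]
  ]
}}

```text
time: 17.92
tool_pos: [0.586, -0.1229, 0.2099]
tool_rot: [-0.001, 0.994, 0.108, -0.001]
contact_force: [-0.7, -0.1, 0.6]
gripper_width: 0.449
grasp_force: 0.0
```

```bash
python3 - <<'E'
from h import *
s,M=st(); d=np.array([.5888,-.1225,.146])-s['tool_pos']; print((M.T@d/.6).round(4))
E
```

```text
t 17.92 p [ 0.586  -0.1229  0.2099] x [ 0.977  0.215 -0.003] z [-0.003  0.001 -1.   ] F [-0.7 -0.1  0.6] g 0.449 0.0
[0.005  0.0005 0.1064]
```

{"op": "move_arm", "data": {
  "targets": [
    [[45,0.003,0,0.035,0],[45,0,0,0.035,0],[45,0,0,0.02,0],[45,0,0,0.01,0],[45,0,0,0.004,0]]
  ]
}}

```text
time: 18.33
tool_pos: [0.5876, -0.1216, 0.1475]
tool_rot: [-0.001, 0.994, 0.109, -0.001]
contact_force: [0.3, 0.2, 0.4]
gripper_width: 0.457
grasp_force: 0.0
```

{"op": "move_arm", "data": {
  "targets": [
    [[45,0,0,0,0],[45,0,0,0,0],[45,0,0,0,0]]
  ]
}}

```text
time: 18.58
tool_pos: [0.5895, -0.123, 0.1507]
tool_rot: [0.0, 0.994, 0.109, 0.001]
contact_force: [0.5, 0.2, 0.4]
gripper_width: 0.449
grasp_force: 0.0
```

{"op": "move_arm", "data": {
  "targets": [
    [[45,-0.0015,0,0.007,0],[30,0,0,0,0],[25,0,0,0,0],[20,0,0,0,0],[20,0,0,0,0]]
  ]
}}

```text
time: 19.0
tool_pos: [0.5878, -0.1231, 0.145]
tool_rot: [-0.0, 0.994, 0.109, -0.0]
contact_force: [0.1, 0.2, -0.1]
gripper_width: 0.198
grasp_force: 0.2
```

{"op": "move_arm", "data": {
  "targets": [
    [[15,0,0,0,0],[10,0,0,0,0],[5,0,0,0,0],[0,0,0,0,0],[0,0,0,0,0]]
  ]
}}

```text
time: 19.42
tool_pos: [0.5877, -0.1228, 0.1448]
tool_rot: [-0.0, 0.994, 0.109, -0.0]
contact_force: [-1.2, 2.2, -0.3]
gripper_width: 0.116
grasp_force: 58.2
```

{"op": "move_arm", "data": {
  "targets": [
    [[0,0,0,-0.004,0],[0,0,0,-0.005,0],[0,0,0,-0.006,0],[0,0,0,-0.006,0],[0,0,0,-0.006,0]]
  ]
}}

```text
time: 19.83
tool_pos: [0.5882, -0.1236, 0.1624]
tool_rot: [0.001, 0.994, 0.109, 0.0]
contact_force: [0.5, -1.4, 0.4]
gripper_width: 0.118
grasp_force: 58.7
```

{"op": "move_arm", "data": {
  "targets": [
    [[0,0,0,-0.008,0],[0,0,0,-0.01,0],[0,0,0,-0.02,0],[0,0,0,-0.03,0],[0,0,0,0,0]]
  ]
}}

```text
time: 20.25
tool_pos: [0.59, -0.1239, 0.2073]
tool_rot: [0.002, 0.994, 0.109, 0.004]
contact_force: [0.8, -0.1, 1.4]
gripper_width: 0.113
grasp_force: 58.7
```

```bash
python3 - <<'E'
from h import *
s,M=st(); d=np.array([.490,.345,.19])-s['tool_pos']; print((M.T@d/.6).round(4))
E
```

```text
t 20.25 p [ 0.59   -0.1239  0.2073] x [0.976 0.216 0.007] z [ 0.007 -0.003 -1.   ] F [ 0.8 -0.1  1.4] g 0.113 58.7
[ 0.0058 -0.7992  0.0255]
```

{"op": "move_arm", "data": {
  "targets": [
    [[0,0.001,-0.03,0,0],[0,0.001,-0.0612,0,0],[0,0.001,-0.0612,0,0],[0,0.001,-0.0612,0,0],[0,0.001,-0.0612,0,0]]
  ]
}}

```text
time: 20.67
tool_pos: [0.5547, 0.0398, 0.2022]
tool_rot: [0.0, 0.994, 0.108, 0.0]
contact_force: [0.8, 0.6, -1.0]
gripper_width: 0.115
grasp_force: 58.7
```

{"op": "move_arm", "data": {
  "targets": [
    [[0,0.001,-0.0612,0,0],[0,0.001,-0.0612,0,0],[0,0.001,-0.0612,0,0],[0,0.001,-0.0612,0,0],[0,0.001,-0.0612,0,0]]
  ]
}}

```text
time: 21.08
tool_pos: [0.5179, 0.2201, 0.2023]
tool_rot: [0.0, 0.994, 0.109, 0.0]
contact_force: [1.2, 0.7, 0.1]
gripper_width: 0.113
grasp_force: 58.7
```

{"op": "move_arm", "data": {
  "targets": [
    [[0,0.001,-0.0612,0,0],[0,0.001,-0.0612,0,0],[0,0.001,-0.0612,0,0],[0,0,-0.031,0,0],[0,0,0,0,0]]
  ]
}}

```text
time: 21.5
tool_pos: [0.4912, 0.348, 0.2022]
tool_rot: [-0.001, 0.994, 0.111, 0.0]
contact_force: [0.2, -0.6, -0.8]
gripper_width: 0.114
grasp_force: 58.7
```

{"op": "move_arm", "data": {
  "targets": [
    [[0,0,0,0.05,0],[0,0,0,0.05,0],[0,0,0,0.05,0],[0,0,0,0.04,0],[0,0,0,0.02,0]]
  ]
}}

```text
time: 21.92
tool_pos: [0.4906, 0.3427, 0.072]
tool_rot: [0.001, 0.994, 0.108, -0.003]
contact_force: [-1.4, -1.1, -1.0]
gripper_width: 0.114
grasp_force: 58.7
```

{"op": "move_arm", "data": {
  "targets": [
    [[0,0,0,0.01,0],[0,0,0,0,0],[0,0,0,0,0],[0,0,0,0,0]]
  ]
}}

```text
time: 22.25
tool_pos: [0.4939, 0.3452, 0.0723]
tool_rot: [-0.001, 0.994, 0.109, 0.002]
contact_force: [0.1, 0.9, -0.5]
gripper_width: 0.107
grasp_force: 58.7
```

{"op": "move_arm", "data": {
  "targets": [
    [[0,0,0,0.02,0],[0,0,0,0.02,0],[0,0,0,0.01,0],[0,0,0,0,0],[0,0,0,0,0]]
  ]
}}

```text
time: 22.67
tool_pos: [0.4916, 0.3442, 0.0388]
tool_rot: [0.0, 0.994, 0.109, -0.001]
contact_force: [0.2, -0.5, -0.6]
gripper_width: 0.11
grasp_force: 58.7
```

{"op": "move_arm", "data": {
  "targets": [
    [[0,0,0,0.005,0],[0,0,0,0.005,0],[0,0,0,0.003,0],[0,0,0,0,0]]
  ]
}}

```text
time: 23.0
tool_pos: [0.4922, 0.3445, 0.0318]
tool_rot: [0.0, 0.994, 0.109, -0.0]
contact_force: [-0.3, -0.3, 0.1]
gripper_width: 0.108
grasp_force: 58.7
```

Release, then rise and clear the view.

{"op": "move_arm", "data": {
  "targets": [
    [[12,0,0,0,0],[20,0,0,0,0],[30,0,0,0,0],[45,0,0,0,0],[45,0,0,0,0]]
  ]
}}

```text
time: 23.42
tool_pos: [0.4926, 0.3447, 0.0325]
tool_rot: [-0.0, 0.994, 0.109, 0.0]
contact_force: [0.0, -0.4, 0.1]
gripper_width: 0.45
grasp_force: 0.0
```

{"op": "move_arm", "data": {
  "targets": [
    [[45,0,0,0,0],[45,0,0,-0.03,0],[45,0,0,-0.06,0],[45,0,0,-0.06,0],[45,0,0,-0.06,0]]
  ]
}}

```text
time: 23.83
tool_pos: [0.4918, 0.3443, 0.1591]
tool_rot: [0.0, 0.994, 0.109, -0.001]
contact_force: [0.8, 0.4, 0.5]
gripper_width: 0.452
grasp_force: 0.0
```

{"op": "move_arm", "data": {
  "targets": [
    [[45,-0.01,0.06,0,0],[45,-0.01,0.06,0,0],[45,-0.01,0.06,0,0],[45,-0.01,0.06,0,0],[45,-0.01,0.06,0,0]]
  ]
}}

```text
time: 24.25
tool_pos: [0.5018, 0.1609, 0.1585]
tool_rot: [0.0, 0.994, 0.109, 0.0]
contact_force: [0.9, -0.1, -0.2]
gripper_width: 0.448
grasp_force: 0.0
```

{"op": "move_arm", "data": {
  "targets": [
    [[45,-0.01,0.06,0,0],[45,-0.01,0.06,0,0],[45,-0.01,0.06,0,0],[45,0,0.06,0,0],[45,0,0,0,0]]
  ]
}}

```text
time: 24.67
tool_pos: [0.5164, 0.0129, 0.1588]
tool_rot: [0.001, 0.994, 0.106, 0.001]
contact_force: [-0.1, 0.0, -0.6]
gripper_width: 0.449
grasp_force: 0.0
```

```bash
python3 - <<'E'
from h import *
s,M=st()
t=grab_frame('top')
old=cv2.imread('pics/top0.png'); old=cv2.resize(old,(560,420),interpolation=cv2.INTER_AREA)
g=cv2.GaussianBlur(t,(3,3),0).astype(int)[:,:,::-1]; o=cv2.GaussianBlur(old,(3,3),0).astype(int)
d=np.abs(g-o).max(2)>25
d=d.astype(np.uint8)
n,l,stt,c=cv2.connectedComponentsWithStats(d)
for i in range(1,n):
    if stt[i,4]>12: print(stt[i],c[i].round(1),ray('top',*c[i],.006))
print('expect clip px',proj('top',[.524,.351,.006]))
# spindle region bright pattern now
print(cv2.cvtColor(t,cv2.COLOR_RGB2GRAY)[170:208:2,122:180:2])
E
```

```text
t 24.67 p [0.5164 0.0129 0.1588] x [0.978 0.21  0.001] z [ 0.002 -0.002 -1.   ] F [-0.1  0.  -0.6] g 0.449 0.0
[295  36  13   4  25] [302.2  37.6] [ 0.9065 -0.0221  0.006 ]
[133  38  34  35 470] [149.2  55.1] [0.869  0.3645 0.006 ]
[269  41   6   4  14] [271.9  42.7] [0.8948 0.0541 0.006 ]
[322  44  23   7  85] [333.3  46.8] [ 0.8803 -0.0996  0.006 ]
[283  47  23   7  70] [292.5  50.2] [0.8738 0.0026 0.006 ]
[307  46  13   7  49] [312.3  48.5] [ 0.8771 -0.0469  0.006 ]
[256  49  25   7  90] [267.9  52.2] [0.8699 0.0645 0.006 ]
[236  51  90  23 486] [270.9  66.3] [0.8324 0.0573 0.006 ]
[264  59   8   4  19] [267.   60.7] [0.8475 0.067  0.006 ]
[254  60   8   4  15] [257.5  61.4] [0.8461 0.0907 0.006 ]
[330  69  23   6  78] [340.2  71.9] [ 0.8141 -0.115   0.006 ]
[184  76  22  23 278] [193.4  87.1] [0.7822 0.2512 0.006 ]
[204  87   4   6  14] [205.3  89.3] [0.7759 0.2215 0.006 ]
[  230   100   176   262 18228] [293.7 219.9] [0.4462 0.0067 0.006 ]
[339 127  21  27 372] [349.4 138.3] [ 0.6441 -0.1323  0.006 ]
[359 152  52  49 831] [388.5 185.9] [ 0.5249 -0.222   0.006 ]
[344 159   7   9 
[... 3403 characters left out ...]
180 178 179 179 182 183 179 176 173 183 179 152
  167 181 183 183 183 183 182 184 184 184 129]
 [115 162 181 180 180 179 184 181 183 182 183 184 184 182 181 183 184 148
  182 183 183 186 184 187 187 186 186 187 128]
 [117 161 178 177 179 179 179 177 179 178 180 182 179 180 180 182 179 138
  163 181 183 181 183 181 184 183 183 181 125]
 [115 162 177 179 178 181 179 179 179 180 181 184 181 182 179 172 143 137
  164 182 183 184 185 186 184 182 181 177 128]
 [118 161 181 181 182 184 184 185 186 182 181 186 184 185 185 176 158 164
  174 186 187 189 188 185 189 187 186 176 127]
 [114 161 179 177 178 176 179 178 182 179 183 181 181 184 184 174 183 184
  184 186 187 187 189 188 188 187 186 176 123]]
```

```bash
python3 -c "
from plant import job; print(job.job_done())"
```

```text
the job is handed in; nothing more can be done
None
```

I freed the clip with the wedge, laid the wedge flat on the bench again, put the clip in the steel parts tray, and handed the job in; a numeric check of the last camera frame fits the clip lying near the middle of the tray, but no verdict came back.

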